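Clamp a lute neck in the carving jig

ROBOT

A 6-joint arm with a two-finger parallel gripper is mounted at the origin on the work surface. World frame = base frame: x ahead of the robot, y to its left, z up, the work surface at z = 0. Lengths are in m, angles in rad, forces in N, time in s.
With the tool pointing down it reaches from about 0.25 to 0.725 m from the base axis. Payload 4 kg.
Tool frame: the origin (TCP) lies midway between the tips of the shut fingers; the grasp point (between the pads) lies 19 mm behind it (robot.grip_depth is the z of the grasp point in the tool frame, in m); z points along the fingers, y is the line along which they close (so a half turn about z gives the same grasp; the last joint's range is limited). The gripper opens to 85 mm and grips with 20 to 120 N. Pads are 22 mm wide; open, the fingers measure 114 mm over their backs; the gripper's body (76 mm by 85 mm) begins 54 mm behind the grasp point. The pads swing forward as they close: fully open they stand 13 mm farther back than shut.
Start: joints at [-1.161, 0.241, 0.005, 1.335, 0, 1.571], TCP at [0.199, -0.459, 0.231] pointing down, gripper open.
Joint ranges: [-2.72, 2.72], [-1.05, 1.87], [-1.09, 1.28], [-1.99, 2.15], [-1.42, 1.44], [-3.14, 3.14]. Speed limits (rad/s): [2.79, 2.79, 3.14, 3.14, 3.14, 3.14].

INTERFACE

Orientations are given as [roll, pitch, yaw] about the fixed x, y, z axes, in that order (R = Rz(yaw) Ry(pitch) Rx(roll)).
In Python, from rig import robot gives the robot as it stands. The module is installed in compiled form; this text tells all that it offers.
- The arm moves only by the shell command python3 -m jog 'ROWS' [FORCE]. ROWS is JSON, a list that holds one entry, the list of rows, each a list of 5 numbers: the opening, from -1 (shut) to 1 (fully open), so that 0 is half open, then the shift along the tool's x, y, z in cm, then the turn about the tool's z in rad. In form: [[[hand, x, y, z, twist], ...]]. A call has 1 to 5 rows; each row is the pose to reach, as a shift and turn from the pose commanded when the call began, along the tool's axes at that moment; what a row does not reach only later rows make up. A row lasts 1/10 s, in which the tool goes at most 50 mm and 8.59 degrees, less where a joint would pass 70% of its speed; a pose out of reach is approached as far as the arm can. A call with a gripper value outside its range is refused whole. The fingers move at their own pace and stop on an object; FORCE is the grip in N (left out, the last holds). Time passes only in rows, so rows that repeat a pose let the fingers close. It gives the time, the measured TCP pose, the force, the opening and the grip force at its end, in the units of the state.
- robot.read_state(): the state, without advancing time (a new reading comes with each control period).
- robot.capture(name): name is "side" or "top" or "wrist"; returns the picture (480x640x3 uint8, red, green, blue); there is no depth.
- robot.camera_params(name): a dict with "camera_matrix" (3x3 intrinsics, pixels), "xyz" and "attitude" of the camera in the world. Camera axes: x right, y up, looking along -z (the intrinsics and any distortion apply to the point x, -y, -z); pixel columns grow to the right and rows downward; lengths in m; the calibration is good to about 2 mm. A picture is of the moment at which its call begins: read the wrist's pose just before it. camera_params takes no time and is no camera call; for the wrist camera it gives the pose at the moment of the call.
- robot.finish_job(): hands the job in; it is judged then, once.
The state is a dict: "time": time; "joint_positions": joint angles; "joint_vel": joint speeds; "tau": joint torques, N m; "position": TCP position; "ee_rot": TCP orientation; "wrist_force": force on the tool from outside, world axes, zero at the start; "wrist_torque": the same for the moment, N m; "opening": finger opening in m; "gripper_force": force on a finger pad.
Only numpy, scipy, OpenCV 4.12 (cv2) and the standard library are available. Lean on these libraries where they do the work, as an engineer would, in place of code of your own. Each camera call takes 0.05 s, during which the arm holds its last target. There are 200 camera calls.

TASK

Clamp the neck blank in the sloping carving jig: swing the steel strap by its peg across the neck until its hooked end is fully home round the catch stud, then turn the wing knob above that hooked end clockwise to its stop, and after it the wing knob above the pivot clockwise to its stop. Leave the strap home, both knobs tight and let go, with the other things on the bench left where they are.

Things in the scene. Friction and masses are not known exactly. Their poses are not given: they have to be found in the camera images.
- jig: plywood carving jig fixed to the bench, footprint 220 x 260. Its board (230 x 260, centre 100 above the bench) rises away from the robot at 30 degrees, so its normal leans 30 degrees from vertical to the jig's -x side. Origin: centre of the underside; x = level direction in which the board rises, y left, z up. Two studs stand on the board at y = +85 (pivot) and -85 (catch)
- neck: pale wooden lute-neck blank fixed down the middle of the board, 245 long, 50 to 62 wide, 28 to 30 high off the board; origin on the board at its centre
- pivot (a point): point on the strap's pivot axis, 80 off the board, at the pivot stud (y = +85). Its z axis is the board's normal; it turns with the strap
- peg (a point): the strap's handle: a round wooden peg 24 dia, 57 tall, standing on the strap 100 from the pivot axis, from 43 to 100 off the board. This point: on its axis, 80 off the board. z axis = board's normal, -y axis points along the strap from pivot to free end
- strap (a joint): swing of the flat dark steel strap (34 wide, 8 thick, 200 long, underside 35 off the board) about the pivot stud, parallel to the board. 0 = fully home: straight across the neck, its hooked free end round the catch stud under the end knob; grows to 1.3 rad as the free end swings down-slope towards the robot. Stays where left (3 N at the peg moves it)
- end_knob_grip (a point): end knob: black wing knob captive on the catch stud (y = -85): hub 36 dia, upright wing 66 long, 14 thick, from 57 to 89 off the board. This point: on its axis, 79 off the board. z axis = board's normal = turning axis. The frame turns with the knob: the wing's length lies along its y axis turned +1.4 rad about z
- end_knob (a joint): turn of the end knob in rad, clockwise seen from above the board: 0 = loose, 1.4 = tight at its end stop, where the wing lies in line with the closed strap (along the jig's y). Stays where left
- pivot_knob_grip (a point): pivot knob: identical wing knob on the pivot stud (y = +85), above the strap's pivot; the point and axes as for the end knob
- pivot_knob (a joint): turn of the pivot knob in rad, clockwise seen from above the board: 0 = loose, 1.4 = tight at its end stop (wing in line with the closed strap)
- glue: bystander: white glue bottle with green cap, 56 dia x 140 tall, beside the jig's right (-y) side; origin at underside
- tin: bystander: round tin, 72 dia x 90 tall, beside the jig's left (+y) side; origin at underside
- rasp: bystander: rasp with round handle, 230 long, 25 high, lying across in front of the jig; origin near its middle, at its underside
- offcut: bystander: bare wood offcut 100 x 45 x 30, left of the jig; origin at underside
- sander: bystander: cork sanding block 110 x 60 x 35, farther out on the table's left; origin at underside
- jar: bystander: amber glass jar 68 dia x 100 tall, farther out on the table's left; origin at underside
- hammer: bystander: hammer lying flat, farther out on the table; origin at underside

How it is judged:
By the outcome, as a careful person would: the job done as asked, in the order asked, and still so for the second after the job is handed in, with the robot touching nothing.
It also fails if it takes over 61 s, if anything falls off the work surface, if the arm or the gripper's body presses on something with over 40 N, if the wrist force passes 120 N, or if a joint passes its speed limit or range.

## Working session

There is one attempt and no reset: what is moved stays moved. The work goes in short steps, Python scripts to look and compute and a shell command to move; the robot and the scene stay as the last step left them, time stands still between calls to the robot, and variables do not carry over. Pictures are saved under pics/ and viewed, at most 10 in all, crops included, and the job is handed in when it is done.

```bash
mkdir -p pics; python3 - <<'E'
from rig import robot
import cv2,numpy as np
np.set_printoptions(precision=4,suppress=True)
for n in("side","top","wrist"):
    p=robot.camera_params(n);print(n,p)
    cv2.imwrite(f"pics/{n}0.png",robot.capture(n)[:,:,::-1])
print(robot.read_state(),robot.grip_depth)
E
```

```text
side {'camera_matrix': array([[625.0864,   0.    , 319.1499],
       [  0.    , 625.0864, 240.6012],
       [  0.    ,   0.    ,   1.    ]]), 'xyz': array([-0.4918,  0.9259,  1.1321]), 'attitude': array([ 0.9467, -0.016 , -2.2935])}
top {'camera_matrix': array([[477.6911,   0.    , 314.5813],
       [  0.    , 477.6911, 238.9048],
       [  0.    ,   0.    ,   1.    ]]), 'xyz': array([ 0.2395, -0.0022,  1.5637]), 'attitude': array([ 0.1851, -0.0007, -1.5755])}
wrist {'camera_matrix': array([[393.1455,   0.    , 321.701 ],
       [  0.    , 393.1455, 238.1576],
       [  0.    ,   0.    ,   1.    ]]), 'xyz': array([ 0.2609, -0.4317,  0.3723]), 'attitude': array([-0.2701,  0.001 , -1.1612])}
{'time': 0.15, 'joint_positions': array([-1.161 ,  0.2413,  0.004 ,  1.3352,  0.    ,  1.5708]), 'joint_vel': array([-0.0007, -0.0032,  0.0044,  0.0002, -0.0007,  0.0003]), 'tau': array([ -0.0006, -37.2635,  25.2639,   0.0124,  -0.    ,   0.    ]), 'position': array([ 0.199 , -0.4582,  0.2306]), 'ee_rot': array([-3.14  , -0.    ,  0.4098]), 'wrist_force': array([-0.0744, -0.7773,  0.1905]), 'wrist_torque': array([ 0.0296, -0.0124, -0.014 ]), 'gripper_force': 0.0, 'opening': 0.0855333594429421} -0.0187
```

View pics/top0.png

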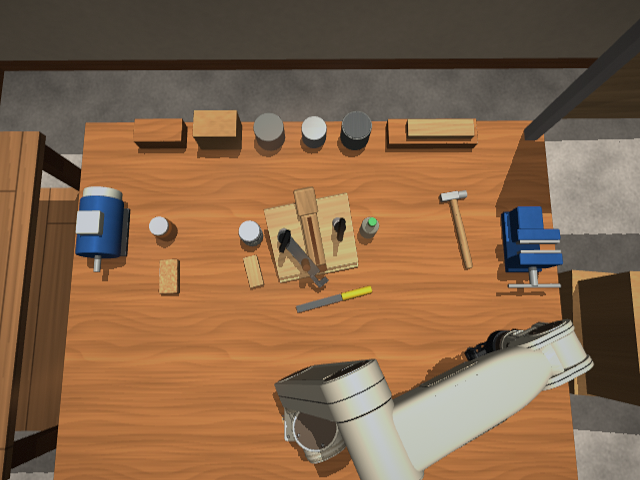

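View pics/side0.png

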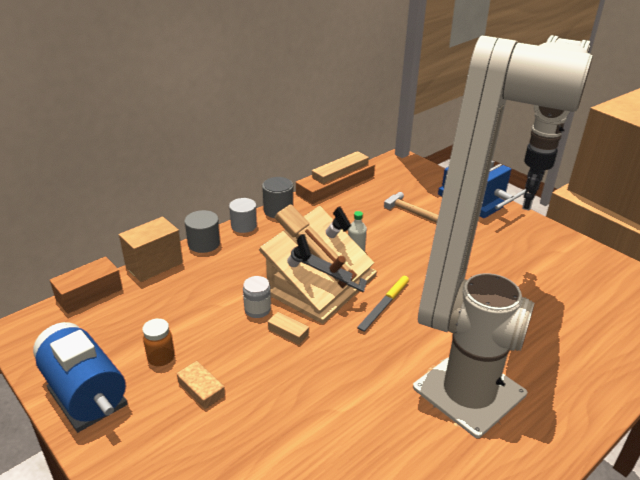

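The top picture shows the jig around (310,237), with pivot knob near (284,239), catch knob near (340,228) and the strap's free end near (320,283). The side picture shows the pivot knob near (302,250) and the peg near (338,265). I'll enlarge both.

```bash
python3 - <<'E'
import cv2,numpy as np
a=cv2.imread("pics/top0.png")[180:300,230:390]
b=cv2.imread("pics/side0.png")[195:315,250:390]
cv2.imwrite("pics/topc.png",cv2.resize(a,None,fx=5,fy=5,interpolation=2))
cv2.imwrite("pics/sidec.png",cv2.resize(b,None,fx=5,fy=5,interpolation=2))
E
```

```text
(no output)
```

View pics/topc.png

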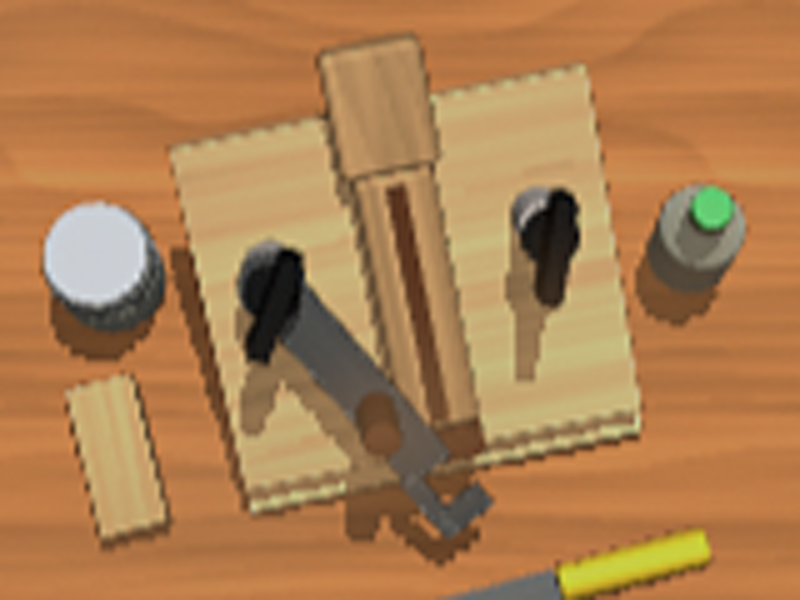

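View pics/sidec.png

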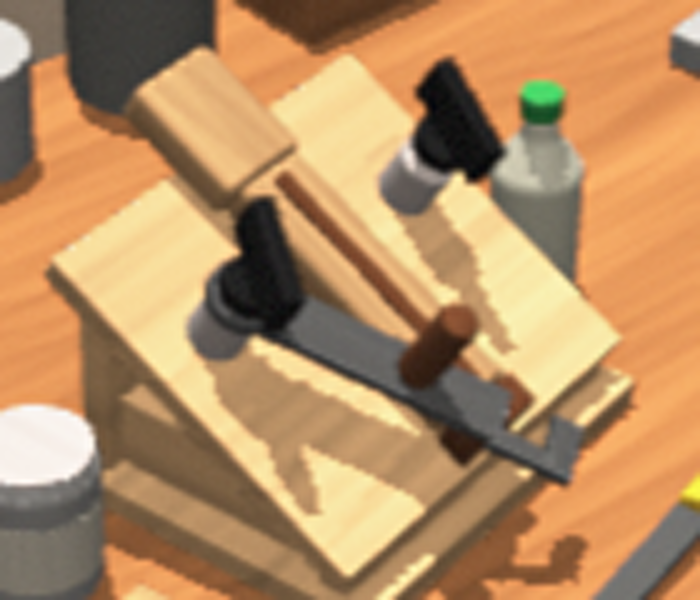

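Top crop (5x, offset 230,180): board corners (172,147), (585,65), (637,413), (250,497); peg cap ≈(381,436); wing ends (288,258)/(258,355) and (562,195)/(550,300). Side crop (5x, offset 250,195): corners (50,262), (347,58), (620,340), (347,577); peg cap (460,320). I'll fit the jig model and overlay it.

```bash
cat > h.py <<'E'
import numpy as np,cv2
from scipy.spatial.transform import Rotation as R
np.set_printoptions(precision=4,suppress=True)
def proj(p,P):
    P=np.atleast_2d(P);c=(P-p["xyz"])@R.from_euler("xyz",p["attitude"]).as_matrix()
    k=p["camera_matrix"];return np.c_[k[0,2]+k[0,0]*c[:,0]/-c[:,2],k[1,2]-k[1,1]*c[:,1]/-c[:,2]]
def frame(x,y,yaw):  # board axes ex,ey,n as columns
    return R.from_euler("z",yaw).as_matrix()@R.from_euler("y",-np.pi/6).as_matrix()
def B(th,u,v,h):
    x,y,yaw,z0=th[:4];return np.array([x,y,z0])+frame(x,y,yaw)@np.array([u,v,h])
def model(th):
    us,q,a,b=th[4:8];P={}
    P["HL"]=B(th,.115,.13,0);P["HR"]=B(th,.115,-.13,0);P["LR"]=B(th,-.115,-.13,0);P["LL"]=B(th,-.115,.13,0)
    for n,h in(("pegt",.1),("pegb",.043)):P[n]=B(th,us-.1*np.sin(q),.085-.1*np.cos(q),h)
    for n,v,k in(("p",.085,a),("e",-.085,b)):
        t=1.4-k;d=.033*np.array([np.sin(t),-np.cos(t)]) # high end
        P[n+"H"]=B(th,us+d[0],v+d[1],.089);P[n+"L"]=B(th,us-d[0],v-d[1],.089)
    return P
E
cat > fit.py <<'E'
from h import *
from rig import robot
from scipy.optimize import least_squares
K={"top":robot.camera_params("top"),"side":robot.camera_params("side")}
O={"top":(230,180),"side":(250,195)}
ob={"top":dict(HL=(172,147),HR=(585,65),LR=(637,413),LL=(250,497),pegt=(381,436),pegb=(380,412),pH=(289,258),pL=(259,355),eH=(562,197),eL=(550,300)),
"side":dict(HL=(50,262),HR=(347,58),LR=(620,340),LL=(347,577),pegt=(460,320),pegb=(418,375),pH=(262,205),pL=(290,300),eH=(445,64),eL=(495,155))}
px=lambda c,p:(np.array(p)+.5)/5-.5+O[c]
def res(th):
    M=model(th);return np.concatenate([(proj(K[c],M[n])[0]-px(c,o)) for c in ob for n,o in ob[c].items()])
s=least_squares(res,[.5,0,.2,.1,0,.8,.2,.1],loss="soft_l1")
print(s.x);r=res(s.x).reshape(-1,2);i=0
for c in ob:
    for n in ob[c]:print(c,n,r[i]);i+=1
M=model(s.x);np.save("th.npy",s.x)
print({n:v.round(4) for n,v in M.items()})
im=[]
for c in ob:
    a=cv2.imread(f"pics/{c}0.png")[O[c][1]:O[c][1]+120,O[c][0]:O[c][0]+140];a=cv2.resize(a,None,fx=4,fy=4,interpolation=2)
    f=lambda n:tuple(int(v) for v in ((proj(K[c],M[n])[0]-O[c]+.5)*4))
    for m,n in(("HL","HR"),("HR","LR"),("LR","LL"),("LL","HL"),("pegt","pegb"),("pH","pL"),("eH","eL")):cv2.line(a,f(m),f(n),(255,0,255),1)
    im.append(a[:,:400] if 0 else cv2.resize(a,(400,343)))
cv2.imwrite("pics/fit.png",np.hstack(im))
E
python3 fit.py
```

```text
[0.5259 0.005  0.2003 0.0936 0.0307 1.0759 0.3502 0.1348]
top HL [-0.9949 -0.0689]
top HR [-0.1838 -0.4225]
top LR [ 0.3597 -1.705 ]
top LL [-1.3773 -2.1532]
top pegt [ 0.0748 -0.3723]
top pegb [-1.2981 -2.5135]
top pH [ 0.4155 -0.3204]
top pL [-0.7344  0.5649]
top eH [ 0.4997 -0.1701]
top eL [-0.3242  0.4946]
side HL [0.5065 0.2274]
side HR [ 0.4973 -0.5054]
side LR [0.6861 0.3342]
side LL [0.5731 1.1974]
side pegt [0.3054 0.2214]
side pegb [-0.7507 -0.0395]
side pH [ 0.0957 -1.5555]
side pL [1.762  1.4738]
side eH [-0.3772 -0.8549]
side eL [1.2253 0.503 ]
{'HL': array([0.5976, 0.1522, 0.1511]), 'HR': array([ 0.6493, -0.1026,  0.1511]), 'LR': array([ 0.4541, -0.1423,  0.0361]), 'LL': array([0.4024, 0.1126, 0.0361]), 'pegt': array([0.4208, 0.0219, 0.1516]), 'pegb': array([0.4487, 0.0276, 0.1022]), 'pH': array([0.519 , 0.0735, 0.2004]), 'pL': array([0.4639, 0.0959, 0.1718]), 'eH': array([ 0.5539, -0.0862,  0.2018]), 'eL': array([ 0.4966, -0.0776,  0.1703])}
```

View pics/fit.png

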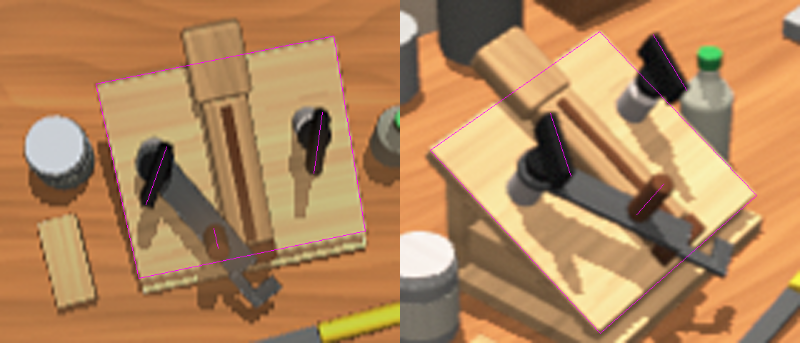

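The model fit holds to about 1–2 px. The tool stays vertical, so I'll keep its yaw aligned with the jig (0.20). Next I move above the jig and refine with the wrist camera.

```bash
cat > go.py <<'E'
import sys;from h import *
from rig import robot
def togo(t,yaw):
    s=robot.read_state();r=R.from_euler("xyz",s["ee_rot"]).as_matrix()
    dy=(s["ee_rot"][2]-yaw+np.pi)%(2*np.pi)-np.pi
    print("to",np.round(t,4),"rows cm",(r.T@(np.array(t)-s["position"])*100).round(2),"twist",round(dy,3))
if __name__=="__main__":
    a=list(map(float,sys.argv[1:]));togo(a[:3],a[3])
E
python3 go.py .41 .02 .31 .2
```

```text
to [0.41 0.02 0.31] rows cm [ 38.4  -35.47  -7.88] twist 0.21
```

```bash
python3 -m jog '[[[1,3.4,-3.1,-1.2,0],[1,6.8,-6.2,-2.4,0],[1,10.2,-9.4,-3.6,0],[1,13.6,-12.5,-4.8,0],[1,17,-15.7,-6,0]]]'; python3 -m jog '[[[1,3.5,-3.3,-0.3,0],[1,7,-6.6,-0.6,0.05],[1,10.5,-9.9,-0.9,0.1],[1,14,-13.2,-1.2,0.15],[1,17.5,-16.4,-1.5,0.21]]]'; python3 go.py .41 .02 .31 .2
```

```text
time: 0.65
position: [0.2927, -0.2452, 0.2915]
ee_rot: [-3.141, -0.0, 0.409]
wrist_force: [1.8, 0.2, 0.2]
opening: 0.0854
gripper_force: 0.0
time: 1.15
position: [0.3879, -0.0248, 0.3065]
ee_rot: [3.141, -0.0, 0.198]
wrist_force: [0.2, -0.7, -0.3]
opening: 0.0854
gripper_force: 0.0
to [0.41 0.02 0.31] rows cm [ 3.05 -3.95 -0.35] twist -0.002
```

```bash
python3 -m jog '[[[0.2,3,-4,-0.3,0],[0.2,3,-4,-0.3,0],[0.2,3,-4,-0.3,0]]]'; python3 - <<'E'
from rig import robot
import cv2,pickle
p=robot.camera_params("wrist");cv2.imwrite("pics/w1.png",robot.capture("wrist")[:,:,::-1]);pickle.dump(p,open("w1.pkl","wb"))
E
```

```text
time: 1.45
position: [0.4091, 0.0195, 0.3088]
ee_rot: [3.141, 0.001, 0.203]
wrist_force: [-0.7, 0.4, 1.1]
opening: 0.051
gripper_force: 0.0
```

View pics/w1.png

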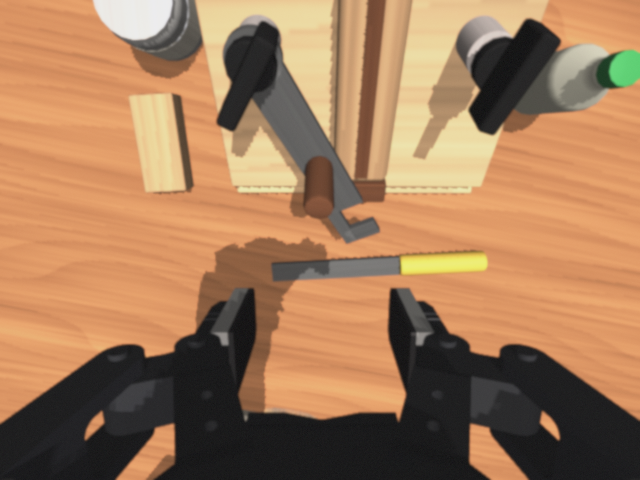

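The wrist picture shows the peg cap at (319,205), pivot wing ends (268,28)/(230,126), end wing top-face ends (546,33)/(491,128), and the board's low corners (234,186)/(481,186). I'll add these to the fit.

```bash
cat > fit2.py <<'E'
from h import *
from rig import robot
import pickle
from scipy.optimize import least_squares
K={"top":robot.camera_params("top"),"side":robot.camera_params("side"),"w":pickle.load(open("w1.pkl","rb"))}
O={"top":(230,180),"side":(250,195)}
ob={"top":dict(HL=(172,147),HR=(585,65),pegt=(381,436),pH=(289,258),pL=(259,355),eH=(562,197),eL=(550,300)),
"side":dict(HL=(50,262),HR=(347,58),LR=(620,340),pegt=(460,320)),
"w":dict(LL=(234,186),LR=(481,186),pegt=(319,204),pH=(268,28),pL=(230,126),eH=(546,33),eL=(491,128))}
px=lambda c,p:np.array(p) if c=="w" else (np.array(p)+.5)/5-.5+O[c]
W={"top":1,"side":1,"w":.5}
def res(th):
    M=model(th);return np.concatenate([W[c]*(proj(K[c],M[n])[0]-px(c,o)) for c in ob for n,o in ob[c].items()])
s=least_squares(res,[.5,0,.2,.1,0,.8,.2,.1],loss="soft_l1")
print(s.x);r=res(s.x).reshape(-1,2);i=0
for c in ob:
    for n in ob[c]:print(c,n,r[i]/W[c]);i+=1
M=model(s.x);np.save("th.npy",s.x)
print({n:v.round(4) for n,v in M.items()})
E
python3 fit2.py
```

```text
[0.5256 0.0042 0.1987 0.093  0.0322 1.0955 0.3099 0.0214]
top HL [-0.6895 -0.0066]
top HR [ 0.1109 -0.2255]
top pegt [-0.3303 -0.3077]
top pH [ 0.1484 -0.808 ]
top pL [-0.1648  0.3131]
top eH [-0.579  -0.4973]
top eL [1.0684 0.2625]
side HL [0.7836 0.3138]
side HR [ 0.8343 -0.36  ]
side LR [0.9484 0.5146]
side pegt [-0.0079  0.5579]
w LL [-0.2269 -2.6494]
w LR [-0.9546 -1.5518]
w pegt [ 0.3597 -0.6137]
w pH [-1.38    6.1289]
w pL [ 0.0444 -0.2664]
w eH [ 1.9816 -3.2025]
w eL [-0.3606  3.102 ]
{'HL': array([0.5976, 0.1513, 0.1505]), 'HR': array([ 0.6489, -0.1036,  0.1505]), 'LR': array([ 0.4536, -0.1429,  0.0355]), 'LL': array([0.4023, 0.112 , 0.0355]), 'pegt': array([0.4207, 0.0231, 0.1512]), 'pegb': array([0.4486, 0.0287, 0.1018]), 'pH': array([0.5204, 0.0743, 0.2008]), 'pL': array([0.4647, 0.0942, 0.1715]), 'eH': array([ 0.5548, -0.083 ,  0.2023]), 'eL': array([ 0.4973, -0.0818,  0.1699])}
```

```bash
python3 go.py .4295 .0249 .117 .1987
```

```text
to [0.4295 0.0249 0.117 ] rows cm [ 2.19 -0.23 19.18] twist 0.002
```

```bash
python3 -m jog '[[[0.2,1,-0.2,4.5,0],[0.2,2.2,-0.2,9,0],[0.2,2.2,-0.2,12.5,0],[0.2,2.2,-0.2,16,0],[0.2,2.2,-0.2,19.2,0]]]'; python3 -m jog '[[[0,0,0,0,0],[-0.3,0,0,0,0],[-1,0,0,0,0],[-1,0,0,0,0],[-1,0,0,0,0]]]' 40; python3 -m jog '[[[-1,0,0,0,0],[-1,0,0,0,0],[-1,0,0,0,0]]]'
```

```text
time: 2.0
position: [0.4293, 0.0226, 0.1158]
ee_rot: [3.141, 0.001, 0.196]
wrist_force: [1.5, -0.0, 0.5]
opening: 0.0515
gripper_force: 0.0
time: 2.5
position: [0.4308, 0.0244, 0.1188]
ee_rot: [3.141, -0.002, 0.199]
wrist_force: [-4.3, -1.3, 5.5]
opening: 0.0232
gripper_force: 40.5
time: 2.8
position: [0.4308, 0.0244, 0.1188]
ee_rot: [3.14, -0.002, 0.2]
wrist_force: [-3.5, -1.8, 5.4]
opening: 0.0231
gripper_force: 40.6
```

Peg is held (23 mm). Next, the arc rows.

```bash
python3 - <<'E'
import numpy as np
q0=1.0955
for q in np.linspace(q0,0,11)[1:].tolist()+[-.03]:
    du=10*(np.sin(q0)-np.sin(q));dv=10*(np.cos(q0)-np.cos(q));print(round(q,2),round(.866*du,2),round(-dv,2),round(-.5*du,2))
E
```

```text
0.99 0.48 0.94 -0.28
0.88 1.05 1.82 -0.6
0.77 1.69 2.62 -0.98
0.66 2.41 3.34 -1.39
0.55 3.19 3.96 -1.84
0.44 4.03 4.48 -2.32
0.33 4.9 4.89 -2.83
0.22 5.82 5.18 -3.36
0.11 6.75 5.36 -3.9
0.0 7.7 5.42 -4.45
-0.03 7.96 5.42 -4.6
```

```bash
python3 -m jog '[[[-1,0.48,0.94,-0.28,0],[-1,1.05,1.82,-0.6,0],[-1,1.69,2.62,-0.98,0],[-1,2.41,3.34,-1.39,0],[-1,3.19,3.96,-1.84,0]]]'
```

```text
time: 3.3
position: [0.4666, -0.0059, 0.1355]
ee_rot: [-3.137, 0.005, 0.202]
wrist_force: [-7.3, 10.9, 3.2]
opening: 0.023
gripper_force: 41.8
```

```bash
python3 -m jog '[[[-1,0.84,0.5,-0.48,0],[-1,1.71,0.9,-0.99,0],[-1,2.63,1.2,-1.52,0],[-1,3.56,1.37,-2.06,0],[-1,4.5,1.45,-2.6,0]]]'; python3 -m jog '[[[-1,0.2,0,-0.1,0],[-1,0.4,0,-0.2,0],[-1,0.4,0,-0.2,0]]]'
```

```text
time: 3.8
position: [0.5126, -0.011, 0.1609]
ee_rot: [-3.137, 0.008, 0.202]
wrist_force: [-10.8, 7.3, -0.4]
opening: 0.0233
gripper_force: 39.0
time: 4.1
position: [0.5162, -0.0105, 0.1629]
ee_rot: [-3.138, 0.008, 0.202]
wrist_force: [-12.3, 5.0, 1.0]
opening: 0.0228
gripper_force: 39.5
```

```bash
cat > uvh.py <<'E'
from h import *
from rig import robot
th=np.load("th.npy");s=robot.read_state();p=s["position"]
for n,dz in(("tip",0),("grasp",.019)):
    q=frame(0,0,th[2]).T@(p+[0,0,dz]-[th[0],th[1],th[3]]);print(n,"u-us,v,h mm",((q-[th[4],0,0])*1000).round(1))
E
python3 uvh.py; python3 -m jog '[[[-1,0.4,0,-0.2,0],[-1,0.6,0,-0.3,0],[-1,0.6,0,-0.3,0]]]';python3 uvh.py
```

```text
tip u-us,v,h mm [ -7.7 -12.6  66.7]
grasp u-us,v,h mm [  1.8 -12.6  83.1]
time: 4.4
position: [0.5187, -0.01, 0.1644]
ee_rot: [-3.137, 0.016, 0.2]
wrist_force: [-17.1, 3.7, 0.9]
opening: 0.0226
gripper_force: 40.6
tip u-us,v,h mm [ -4.7 -12.5  66.7]
grasp u-us,v,h mm [  4.8 -12.5  83.1]
```

```bash
python3 -m jog '[[[-1,0.4,0,-0.2,0],[-1,0.8,0,-0.4,0],[-1,0.8,0,-0.4,0],[-1,0.8,0,-0.4,0]]]';python3 uvh.py
python3 - <<'E'
from rig import robot
import cv2,numpy as np
a=robot.capture("wrist")[:,:,::-1];b=robot.capture("top")[180:300,230:390,::-1]
cv2.imwrite("pics/s1.png",np.hstack([cv2.resize(a,(440,330)),cv2.resize(b,(360,330),interpolation=2)]))
E
```

```text
time: 4.8
position: [0.5194, -0.0098, 0.1646]
ee_rot: [-3.136, 0.033, 0.199]
wrist_force: [-27.7, -0.6, -5.0]
opening: 0.0226
gripper_force: 40.3
tip u-us,v,h mm [ -4.1 -12.5  66.4]
grasp u-us,v,h mm [  5.4 -12.5  82.9]
```

View pics/s1.png

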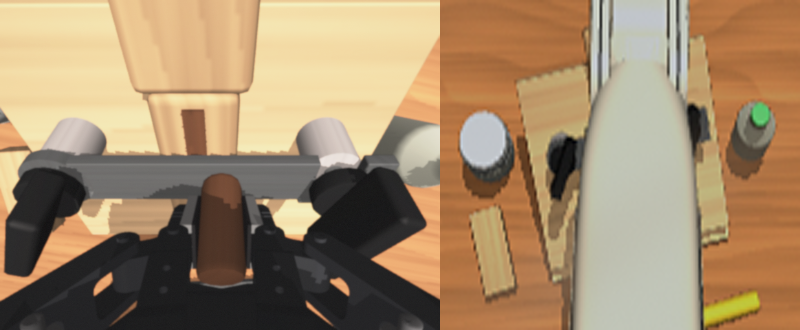

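The strap lies straight across (level at row ~155 of the left panel) with its hook round the catch stud. It stopped moving while the force rose to 28 N, so it's home. I'll release, rise and work out the end-knob path.

```bash
python3 -m jog '[[[-0.4,0,0,0,0],[-0.1,0,0,0,0],[0.1,0,0,0,0],[0.1,-0.6,0,-3,0],[0.1,-1.2,0,-7,0]]]'
python3 uvh.py
cat > kpath.py <<'E'
import sys
from h import *
from rig import robot
th=np.load("th.npy");th[4]+=.002
v0,k0=float(sys.argv[1]),float(sys.argv[2])
def tip(phi,r,clr,up=0):
    d=np.array([-np.cos(phi),np.sin(phi)]);m=-np.array([np.sin(phi),np.cos(phi)])
    c=r*d+(7+clr+14.5*abs(m[1])+11*abs(m[0]))*m
    return B(th,th[4]+c[0]/1e3,v0+.0025+c[1]/1e3,.086)+[0,0,-.018+up]
f=R.from_euler("xyz",[np.pi,0,th[2]]).as_matrix()
p=robot.read_state()["position"];S=tip(.17+k0,24,6)
print("start",S,"from here cm",(f.T@(S-p)*100).round(2))
for phi in np.linspace(.17+k0,1.571,9).tolist()+[1.65]:print(round(phi,2),(f.T@(tip(phi,22,0)-S)*100).round(2))
E
python3 kpath.py -.085 .02
```

```text
time: 5.4
position: [0.5221, -0.0119, 0.2404]
ee_rot: [-3.142, 0.002, 0.2]
wrist_force: [0.6, 0.2, 0.4]
opening: 0.0468
gripper_force: 0.0
tip u-us,v,h mm [ 35.8 -15.1 131. ]
grasp u-us,v,h mm [ 45.3 -15.1 147.5]
start [ 0.5088 -0.1081  0.152 ] from here cm [-3.2   9.16  8.84]
0.19 [ 0.27 -0.55 -0.15]
0.36 [-0.01 -0.92  0.01]
0.54 [-0.23 -1.39  0.13]
0.71 [-0.34 -1.94  0.2 ]
0.88 [-0.34 -2.55  0.2 ]
1.05 [-0.21 -3.16  0.12]
1.23 [ 0.06 -3.74 -0.04]
1.4 [ 0.46 -4.24 -0.27]
1.57 [ 0.96 -4.63 -0.56]
1.65 [ 1.02 -4.77 -0.59]
```

```bash
python3 -m jog '[[[-0.4,-1.6,4.5,0,0],[-1,-3.2,9.1,0,0],[-1,-3.2,9.2,0,0],[-1,-3.2,9.2,0,0],[-1,-3.2,9.2,0,0]]]' 60
python3 - <<'E'
from rig import robot
import cv2,numpy as np
a=robot.capture("wrist")[:,:,::-1];b=robot.capture("side")[195:315,250:390,::-1]
cv2.imwrite("pics/s2.png",np.hstack([cv2.resize(a,(440,330)),cv2.resize(b,(360,330),interpolation=2)]))
E
python3 kpath.py -.085 .02 | head -1
```

```text
time: 5.9
position: [0.5099, -0.108, 0.2412]
ee_rot: [3.141, -0.002, 0.2]
wrist_force: [-0.2, 0.1, 0.7]
opening: -0.0002
gripper_force: 0.0
start [ 0.5088 -0.1081  0.152 ] from here cm [-0.1   0.05  8.89]
```

View pics/s2.png

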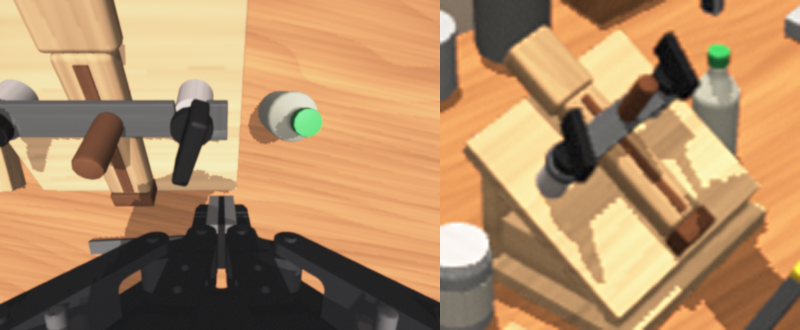

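The strap sits home after release. The wing's low end is at (182,180) and the shut fingertips at (222,205), on its right side. I'll descend and push.

```bash
python3 -m jog '[[[-1,0,0,3,0],[-1,-0.1,0,6,0],[-1,-0.1,0,8.9,0],[-1,-0.1,0,8.9,0]]]'; python3 -m jog '[[[-1,0.1,-0.5,-0.1,0],[-1,0,-0.9,0,0],[-1,-0.2,-1.4,0.1,0],[-1,-0.3,-1.9,0.2,0],[-1,-0.35,-2.5,0.2,0]]]'
```

```text
time: 6.4
position: [0.5054, -0.1067, 0.1477]
ee_rot: [-3.138, 0.008, 0.202]
wrist_force: [-0.7, 1.0, 0.2]
opening: -0.0002
gripper_force: 0.0
time: 6.9
position: [0.5007, -0.0853, 0.1514]
ee_rot: [3.139, -0.002, 0.199]
wrist_force: [-2.2, -4.5, 0.2]
opening: -0.0
gripper_force: 1.6
```

```bash
python3 -m jog '[[[-1,0.15,-0.65,-0.1,0],[-1,0.4,-1.2,-0.25,0],[-1,0.8,-1.7,-0.45,0],[-1,1.3,-2.0,-0.75,0],[-1,1.6,-2.0,-0.85,0]]]'; python3 -m jog '[[[-1,0.3,0,-0.1,0],[-1,0.6,0,-0.1,0],[-1,0.6,0,-0.1,0]]]'; python3 uvh.py
```

```text
time: 7.4
position: [0.5027, -0.0642, 0.155]
ee_rot: [3.139, 0.021, 0.198]
wrist_force: [-22.5, -14.9, 0.0]
opening: 0.0003
gripper_force: 12.4
time: 7.7
position: [0.5027, -0.0641, 0.155]
ee_rot: [3.14, 0.033, 0.196]
wrist_force: [-32.7, -15.7, 6.5]
opening: -0.0001
gripper_force: 17.3
tip u-us,v,h mm [-32.3 -62.4  71.7]
grasp u-us,v,h mm [-22.8 -62.4  88.1]
```

```bash
python3 -m jog '[[[-1,-1,0,0,0],[-1,-2.5,0,0,0],[-1,-3,0,-4,0],[-1,-3,0,-8,0],[-1,-3,0,-9,0]]]'
python3 - <<'E'
from rig import robot
import cv2,numpy as np
a=robot.capture("wrist")[:,:,::-1];b=robot.capture("side")[195:315,250:390,::-1]
cv2.imwrite("pics/s3.png",np.hstack([cv2.resize(a,(440,330)),cv2.resize(b,(360,330),interpolation=2)]))
E
python3 uvh.py
```

```text
time: 8.2
position: [0.4907, -0.0655, 0.254]
ee_rot: [3.141, -0.009, 0.201]
wrist_force: [0.7, 0.6, 0.7]
opening: 0.0001
gripper_force: 0.0
tip u-us,v,h mm [  5.  -61.5 161.7]
grasp u-us,v,h mm [ 14.5 -61.5 178.2]
```

View pics/s3.png

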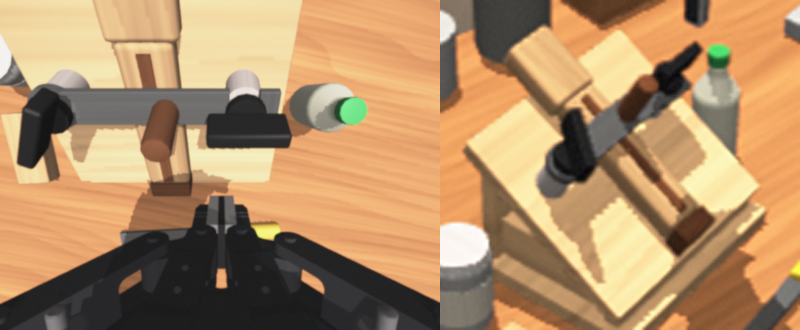

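The end wing now lies parallel to the strap (wing rows 143–146, strap level), against a 33 N stall, so it's tight. Next is the pivot knob.

```bash
python3 kpath.py .085 .31
```

```text
start [0.4682 0.0652 0.1487] from here cm [  0.44 -13.27  10.28]
0.48 [ 0.39 -0.44 -0.23]
0.62 [ 0.27 -0.85 -0.15]
0.75 [ 0.2  -1.31 -0.12]
0.89 [ 0.22 -1.79 -0.13]
1.03 [ 0.32 -2.28 -0.19]
1.16 [ 0.51 -2.75 -0.29]
1.3 [ 0.78 -3.18 -0.45]
1.43 [ 1.12 -3.55 -0.65]
1.57 [ 1.52 -3.84 -0.88]
1.65 [ 1.58 -3.98 -0.91]
```

```bash
python3 -m jog '[[[-1,0.2,-4.5,0,0],[-1,0.2,-9,0,0],[-1,0.2,-12.8,0.5,0],[-1,0.2,-12.8,4,0],[-1,0.2,-12.8,7.5,0]]]';python3 -m jog '[[[-1,0,0,2.8,0],[-1,0,0,2.8,0]]]'; python3 kpath.py .085 .31|head -1
```

```text
time: 8.8
position: [0.4643, 0.0615, 0.1726]
ee_rot: [-3.14, -0.001, 0.204]
wrist_force: [-0.3, -0.5, 0.1]
opening: 0.0003
gripper_force: 0.0
time: 9.0
position: [0.46, 0.0596, 0.1409]
ee_rot: [-3.14, 0.011, 0.201]
wrist_force: [-1.4, 0.8, -0.2]
opening: 0.0003
gripper_force: 0.0
start [0.4682 0.0652 0.1487] from here cm [ 0.91 -0.39 -0.78]
```

```bash
python3 -m jog '[[[-1,0.2,-0.9,-0.1,0],[-1,0.1,-1.4,0,0],[-1,0.1,-1.8,0,0],[-1,0.1,-2.3,0,0],[-1,0.2,-2.7,-0.1,0]]]'; python3 uvh.py;  python3 -m jog '[[[-1,0.2,-0.5,-0.1,0],[-1,0.5,-0.9,-0.3,0],[-1,0.9,-1.3,-0.5,0],[-1,1.3,-1.6,-0.7,0],[-1,1.6,-1.6,-0.8,0]]]'; python3 uvh.py
```

```text
time: 9.5
position: [0.4612, 0.0862, 0.1478]
ee_rot: [3.141, -0.001, 0.2]
wrist_force: [-0.4, -2.2, -0.3]
opening: 0.0004
gripper_force: 1.1
tip u-us,v,h mm [-45.3  93.1  71. ]
grasp u-us,v,h mm [-35.8  93.1  87.4]
time: 10.0
position: [0.4692, 0.0994, 0.1532]
ee_rot: [-3.137, 0.013, 0.207]
wrist_force: [-17.1, -4.9, 0.6]
opening: 0.0003
gripper_force: 8.6
tip u-us,v,h mm [-33.6 104.4  70.4]
grasp u-us,v,h mm [-24.1 104.4  86.8]
```

```bash
python3 -m jog '[[[-1,0.4,0,-0.1,0],[-1,0.8,0,-0.1,0],[-1,0.9,0,-0.1,0],[-1,0.9,0,-0.1,0]]]'; python3 uvh.py;  python3 -m jog '[[[-1,0.2,0,0,0],[-1,0.2,0,0,0]]]'; python3 uvh.py
```

```text
time: 10.4
position: [0.4693, 0.0996, 0.153]
ee_rot: [-3.136, 0.03, 0.207]
wrist_force: [-33.8, -7.2, 13.4]
opening: 0.0
gripper_force: 17.4
tip u-us,v,h mm [-33.6 104.6  70.2]
grasp u-us,v,h mm [-24.1 104.6  86.7]
time: 10.6
position: [0.4693, 0.0996, 0.153]
ee_rot: [-3.136, 0.034, 0.207]
wrist_force: [-39.0, -7.3, 17.3]
opening: 0.0001
gripper_force: 20.0
tip u-us,v,h mm [-33.6 104.6  70.2]
grasp u-us,v,h mm [-24.1 104.6  86.6]
```

Stalled solid at 39 N. I'll back off, rise and move clear, with one last look.

```bash
python3 -m jog '[[[-1,-1.5,0,0,0],[-1,-3,0,0,0],[-1,-3.5,0,-4,0],[-1,-3.5,0,-8,0],[-1,-3.5,3,-11,0]]]';python3 -m jog '[[[-1,-2,4,0,0],[-1,-2,4.5,0,0],[-1,-2,4.5,0,0]]]'
python3 - <<'E'
from rig import robot
import cv2,numpy as np
a=robot.capture("wrist")[:,:,::-1];b=robot.capture("side")[180:330,230:410,::-1]
cv2.imwrite("pics/s4.png",np.hstack([cv2.resize(a,(440,330)),cv2.resize(b,(360,330),interpolation=2)]))
E
```

```text
time: 11.1
position: [0.4587, 0.068, 0.269]
ee_rot: [-3.135, -0.005, 0.211]
wrist_force: [0.9, -0.1, 0.4]
opening: 0.0001
gripper_force: 0.0
time: 11.4
position: [0.448, 0.0169, 0.2664]
ee_rot: [-3.137, -0.002, 0.204]
wrist_force: [0.2, -0.2, 0.4]
opening: -0.0001
gripper_force: 0.0
```

View pics/s4.png

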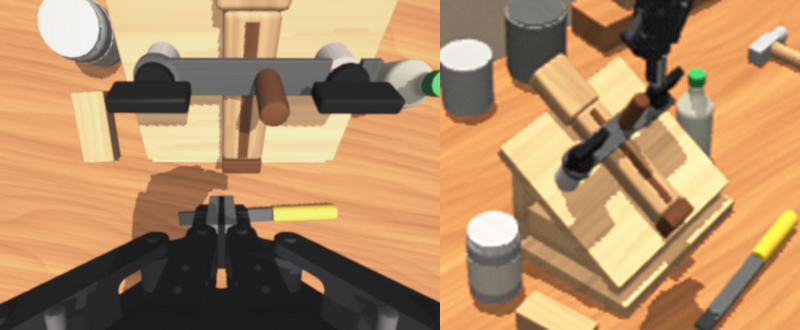

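Both wings, at (148,97) and (358,97), lie in line with the strap. The strap is home and the bystanders and tool are clear.

```bash
python3 -c "
from rig import robot
print(robot.finish_job())"
```

```text
the job is handed in; nothing more can be done
None
```

The job is handed in at about 11.5 s of robot time: the strap is home round the catch stud, the end knob then the pivot knob were turned until they stalled at their stops, and the gripper is clear of everything, with nothing else on the bench seen to have moved.

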